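# Set up the bench turntable drive and jog it with the sticky key

## Robot

A 6-joint arm with a two-finger parallel gripper is mounted at the origin on the work surface. World frame = base frame: x ahead of the robot, y to its left, z up, the work surface at z = 0. Lengths are in mm, angles in rad, forces in N, time in s.
With the tool pointing down it reaches from about 350 to 975 mm from the base axis. Payload 7.1 kg.
Tool frame: the origin (TCP) lies at the very end of the fingers, on their centre line; the grasp point (between the pads) lies ctrl.hold_point_z behind it (ctrl.hold_point_z is the distance from the TCP to the grasp point, in mm); z points along the fingers, y is the line along which they close (so a half turn about z gives the same grasp; the last joint's range is limited). The gripper opens to 88 mm and grips with 3 to 60 N. Pads are 20 mm wide; open, the fingers measure 115 mm over their backs; the gripper's body (75 mm by 178 mm) begins 61 mm behind the grasp point.
Start: joints at [1.133, 0.423, 1.63, -0, 1.089, -0.019], TCP at [254.133, 570.983, 199.975] pointing down, gripper open.
Joint ranges: [-3, 3], [-0.9, 2.11], [0.09, 2.58], [-1.31, 4.45], [0.11, 2.69], [-2.54, 2.54]. Speed limits (rad/s): [2.39, 2.39, 3.01, 3.14, 3.14, 3.14].

## Interface

Orientations are given as a rotation vector (axis times angle).
In Python, from workcell import ctrl gives the robot as it stands. The module is installed in compiled form; this text tells all that it offers.
- The arm moves only by the shell command python3 -m creep 'ROWS'. ROWS is JSON, a list of rows, each an object with "translation": the shift along the tool's x, y, z in mm, a list of three; "angular": the turn, a rotation vector about the tool's x, y, z in rad, a list of three; "jaw": the opening, from 0 (shut) to 1 (fully open). A call has exactly 8 rows; each row is the pose to reach, as a shift and turn from the pose commanded when the call began, along the tool's axes at that moment; what a row does not reach only later rows make up. A row lasts 1/8 s, in which the tool goes at most 62.5 mm and 10.7 degrees, less where a joint would pass 70% of its speed; a pose out of reach is approached as far as the arm can. A call with a gripper value outside its range is refused whole. The fingers move at their own pace and stop on an object; the grip force is fixed at half the most. Time passes only in rows, so rows that repeat a pose let the fingers close, or fill a call up. It gives the time, the measured TCP pose, the force, the opening and the grip force at its end, in the units of the state.
- ctrl.get_obs(): the state, without advancing time (a new reading comes with each control period).
- ctrl.get_image(name): name is "side" or "top" or "wrist"; returns the picture (420x560x3 uint8, red, green, blue); there is no depth.
- ctrl.camera_info(name): a dict with "camera_matrix" (3x3 intrinsics, pixels), "world_from_camera" (4x4, takes a point from camera to world coordinates). Camera axes: x right, y up, looking along -z (the intrinsics and any distortion apply to the point x, -y, -z); pixel columns grow to the right and rows downward; lengths in mm; the calibration is good to about 2 mm. A picture is of the moment at which its call begins: read the wrist's pose just before it. camera_info takes no time and is no camera call; for the wrist camera it gives the pose at the moment of the call.
- ctrl.close_job(): hands the job in; it is judged then, once.
Trained networks look in the newest picture that a camera, given by its name, has taken for a name from the list of things; names that differ only in an ending like _2 or _b are one class to them, and where a whole thing is asked for, a point or a joint stands for the part that bears it (a point fixed in the world has none). Each returns a list of dicts, best first, with "score" (0 to 1); they miss things now and then, are a little off and sometimes report something else, mostly with a low value. They report only what shows in the picture. A call takes as long as a camera call.
- ctrl.look_for(camera, label): "rect" ([left, top, right, bottom] in pixels, round what is visible of it).
The state is a dict: "t": time; "qpos": joint angles; "qvel": joint speeds; "joint_torque": joint torques, N m; "ee_pos": TCP position; "orientation": TCP orientation; "ft_force": force on the tool from outside, world axes, zero at the start; "moment": the same for the moment, N m; "width": finger opening in mm; "grasp_force": force on a finger pad.
Only numpy, scipy, OpenCV 4.12 (cv2) and the standard library are available. Lean on these libraries where they do the work, as an engineer would, in place of code of your own. Each camera call takes 0.05 s, during which the arm holds its last target. There are 200 camera calls.

## Task

Get the turntable drive on the bakery bench ready and jog it: thread the thick collar and then the thin collar down the spindle, fully home, thick one underneath. Then take the key from its wooden block, push it fully home into the jog switch, working it past the sticky pins, and only then turn it a quarter turn clockwise. The switch springs back, so finish while still gripping the key and holding it turned; leave the mug, the flour shaker and the brush where they are.

Things in the scene. Friction and masses are not known exactly. Their poses are not given: they have to be found in the camera images.
- thick_collar_center (a point): Thick plain aluminium collar (ring), outside diameter 56 mm, bore 24 mm, height 26 mm, about 0.15 kg, lying flat on the bench. The point is its centre, half-way up; z is its bore axis.
- thin_collar_center (a point): Thin plain aluminium collar (ring), outside diameter 44 mm, bore 24 mm, height 20 mm, about 0.08 kg, lying flat on the bench. The point is its centre, half-way up; z is its bore axis.
- spindle_seat (a point): Spindle of the drive, steel, upright, 20 mm diameter. The point is on its axis on the flange's top face, 46 mm above the bench; z is up. It stands 62 mm above this point, the last 6 mm tapering to 12 mm diameter. Fully home: thick collar on the flange (centre 13 mm above the point), thin collar on top of it (centre 36 mm above the point).
- key_grip (a point): Centre of the flat bow (grip) of a steel service key that stands upright, blade down, in its block. Bow: 30 mm wide along x, 10 mm thick along y, 32 mm high along z (up). Grip it across the 10 mm thickness. Key 0.07 kg, the same after half a turn about z.
- keyway (a point): Mouth of the keyway, at the centre of the disc's top face, 51 mm above the bench; turns with the disc. Slot vertical, 17.6 mm along x, 6.0 mm along y, 41 mm deep; z up. Key fully home: shoulder on the disc, bow centre 28 mm above this point. Two sticky pins stand in from the slot's ends 10 and 19 mm down: a straight push takes up to 20 N, rocking it 5 degrees either way while pushing takes less.
- jog_lock (a joint): Turn of the key disc in rad: 0 at rest, growing clockwise seen from above, stop at 1.66. It always springs back to 0 (0.03 N m at 0, 0.13 N m at a quarter turn). The blade has up to about 0.1 rad of play in the keyway, so the key turns a little before the disc follows.
- mug: White mug, 85 mm high, 76 mm across; bystander. Origin at the centre of its underside.
- flour_shaker: Aluminium flour shaker, 130 mm high, 64 mm across; bystander. Origin at the centre of its underside.
- brush: Pastry brush about 200 mm long lying on the bench; bystander. Origin under its middle, x along its length.
- drive: Fixed turntable drive: steel housing 120 x 120 mm, 40 mm high, with a dark round flange (52 mm across, 6 mm high) and the spindle on top at its centre. Origin at the centre of its underside.
- key_shoulder (a point): Centre of the underside of the key's round shoulder (22 mm across, 5 mm thick), 28 mm below the bow's centre; a 10 mm round neck joins them. Below it the blade is 34 mm long, 16 mm wide along x, 4.4 mm thick along y; its last 14 mm taper to a rounded V tip 4 mm wide. Axes as the bow's. Parked, the shoulder rests on the block.
- key_block: Fixed dark wooden block, 56 x 56 mm, 50 mm high, with a loose slot along its x in which the key is parked; the key pulls straight up. Origin at the centre of its underside.
- switch_box: Fixed grey jog-switch box, 90 x 90 mm, 50 mm high, with a brass disc (33 mm across) holding the dark keyway in the centre of its top. Origin at the centre of its underside.

How it is judged:
By the outcome, as a careful person would: the job done as asked, in the order asked, and still so for the second after the job is handed in, while the arm keeps its last pose, push and grip.
It also fails if it takes over 64 s, if anything falls off the work surface, if the arm or the gripper's body presses on something with over 40 N, if the wrist force passes 120 N, or if a joint passes its speed limit or range.

## Working session

There is one attempt and no reset: what is moved stays moved. The work goes in short steps, Python scripts to look and compute and a shell command to move; the robot and the scene stay as the last step left them, time stands still between calls to the robot, and variables do not carry over. Pictures are saved under pics/ and viewed, at most 10 in all, crops included, and the job is handed in when it is done.

```bash
mkdir -p pics; ls; python3 - <<'E'
from workcell import ctrl
import cv2, numpy as np
print(ctrl.get_obs()); print(ctrl.hold_point_z)
ims=[]
for c in ["top","side"]:
    im=ctrl.get_image(c); cv2.imwrite(f"pics/{c}0.png",im[...,::-1])
    i=ctrl.camera_info(c); print(c,i)
    for l in ["thick_collar_center","thin_collar_center","drive","key_grip","switch_box","key_block","mug","flour_shaker","brush","keyway","jog_lock"]:
        print(l,[(np.round(d["rect"]).astype(int).tolist(),round(d["score"],2)) for d in ctrl.look_for(c,l)[:3]])
E
```

```text
pics
{'t': 0.0, 'qpos': array([ 1.13298671e+00,  4.23847620e-01,  1.63067562e+00, -1.39004598e-06,
        1.08859565e+00, -1.90038051e-02]), 'qvel': array([-1.24504643e-03,  2.14302560e-05,  5.03200037e-04,  1.13425140e-03,
       -1.59258585e-04, -1.28126846e-03]), 'joint_torque': array([-1.37066447e-03, -5.44607484e+01, -2.73669702e+01,  6.43134350e-02,
        2.25946424e-02, -1.02303331e-04]), 'ee_pos': array([253.89965922, 570.46407327, 199.2031391 ]), 'orientation': array([-6.52988591e-01, -3.07262773e+00,  2.33532493e-03]), 'ft_force': array([-0.35227212,  0.67724939, -0.16996005]), 'moment': array([ 0.02332814, -0.02800766,  0.01922103]), 'grasp_force': 0.0, 'width': 87.91483540507367}
18.700000000000003
top {'camera_matrix': array([[384.73741121,   0.        , 277.63399001],
       [  0.        , 384.73741121, 214.72027742],
       [  0.        ,   0.        ,   1.        ]]), 'world_from_camera': array([[-7.11818681e-03,  9.85803576e-01, -1.67751721e-01,
         3.77669150e+02],
       [-9.99951493e-01, -8.15918224e-03, -5.51713864e-03,
         6.94099078e+01],
       [-
[... 1064 characters left out ...]
473689e+03],
       [ 5.47133516e-03,  7.85518320e-01,  6.18814215e-01,
         9.13593869e+02],
       [ 0.00000000e+00,  0.00000000e+00,  0.00000000e+00,
         1.00000000e+00]])}
thick_collar_center [([267, 330, 292, 357], 0.68)]
thin_collar_center [([209, 313, 231, 340], 0.67), ([350, 288, 387, 345], 0.5)]
drive [([223, 217, 276, 268], 0.8), ([352, 288, 388, 345], 0.49)]
key_grip [([352, 286, 386, 348], 0.6), ([320, 175, 326, 187], 0.47), ([229, 143, 289, 152], 0.23)]
switch_box [([233, 160, 278, 195], 0.92)]
key_block [([307, 183, 336, 204], 0.83)]
mug [([337, 220, 370, 267], 0.85)]
flour_shaker [([352, 283, 387, 347], 0.88)]
brush [([228, 145, 290, 150], 0.69)]
keyway []
jog_lock []
```

```bash
cat > h.py <<'E'
from workcell import ctrl
import cv2, numpy as np
from scipy.spatial.transform import Rotation as R
def ray(c,px,z,info=None):
    i=info or ctrl.camera_info(c); K=i["camera_matrix"]; T=i["world_from_camera"]
    d=T[:3,:3]@(np.array([1,-1,-1])*(np.linalg.inv(K)@[px[0],px[1],1])); o=T[:3,3]
    return o+d*(z-o[2])/d[2]
def proj(p,info):
    K=info["camera_matrix"]; T=info["world_from_camera"]
    q=T[:3,:3].T@(np.array(p)-T[:3,3]); q=K@(q*[1,-1,-1]); return q[:2]/q[2]
def totool(target,rotvec=None):
    "shift in current tool axes to a world TCP target"
    o=ctrl.get_obs(); r=R.from_rotvec(o["orientation"]); return r.inv().apply(np.array(target)-o["ee_pos"])
E
python3 - <<'E'
from h import *
t=ctrl.camera_info("top"); s=ctrl.camera_info("side")
c=lambda r:((r[0]+r[2])/2,(r[1]+r[3])/2)
for n,rt,rs,z in [("thick",[411,217,431,239],[267,330,292,357],13),("thin",[394,267,413,282],[209,313,231,340],10),("drive",[289,229,339,282],[223,217,276,268],30),("box",[181,230,226,278],[233,160,278,195],35),("block",[225,171,250,198],[307,183,336,204],35),("key",[232,175,240,184],[320,175,326,187],78),("mug",[301,142,336,174],[337,220,370,267],42),("shaker",[395,137,430,172],[352,283,387,347],65),("keyway",[194,250,209,260],[194,250,209,260],51)]:
    print(n,ray("top",c(rt),z,t).round(0),ray("side",c(rs),z,s).round(0))
a=cv2.resize(cv2.imread("pics/top0.png")[120:310,110:450],None,fx=2,fy=2,interpolation=cv2.INTER_CUBIC)
cv2.imwrite("pics/topc.png",a)
print(ctrl.camera_info("wrist"))
E
```

```text
thick [ 523. -338.   13.] [ 527. -340.   13.]
thin [ 391. -280.   10.] [ 395. -291.   10.]
drive [445. -26.  30.] [450. -35.  30.]
box [452. 284.  35.] [457. 254.  35.]
block [651. 191.  35.] [652. 172.  35.]
key [655. 190.  78.] [654. 174.  78.]
mug [727. -44.  42.] [718. -53.  42.]
shaker [ 727. -309.   65.] [ 720. -306.   65.]
keyway [448. 287.  51.] [ 336. -103.   51.]
{'camera_matrix': array([[333.05040125,   0.        , 278.45952962],
       [  0.        , 333.05040125, 208.99640813],
       [  0.        ,   0.        ,   1.        ]]), 'world_from_camera': array([[ 4.07451563e-01, -8.78038695e-01, -2.51060299e-01,
         1.85034065e+02],
       [ 9.13226438e-01,  3.92002961e-01,  1.11135735e-01,
         6.00709487e+02],
       [ 8.34905002e-04, -2.74557331e-01,  9.61570369e-01,
         3.85040283e+02],
       [ 0.00000000e+00,  0.00000000e+00,  0.00000000e+00,
         1.00000000e+00]])}
```

View pics/topc.png

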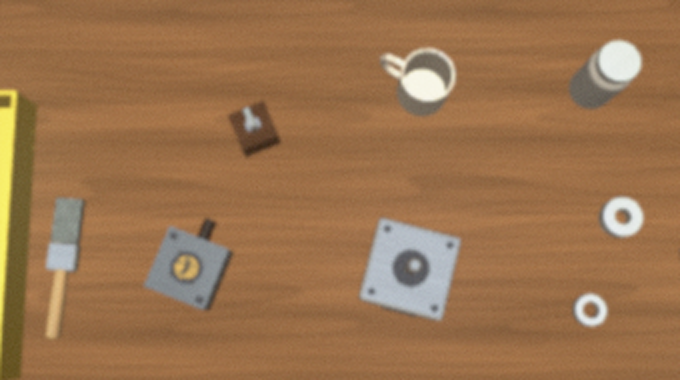

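The crop shows the thick collar at (623,216), the thin collar at (591,309), the drive at (411,267), the key in its block at (252,122) and the switch at (187,266). These agree with the network boxes. I'll move over the thick collar first.

```bash
python3 -m creep '[{"translation":[-616,-720,0],"angular":[0,0,0],"jaw":1},{"translation":[-616,-720,0],"angular":[0,0,0],"jaw":1},{"translation":[-616,-720,0],"angular":[0,0,0],"jaw":1},{"translation":[-616,-720,0],"angular":[0,0,0],"jaw":1},{"translation":[-616,-720,0],"angular":[0,0,0],"jaw":1},{"translation":[-616,-720,0],"angular":[0,0,0],"jaw":1},{"translation":[-616,-720,0],"angular":[0,0,0],"jaw":1},{"translation":[-616,-720,0],"angular":[0,0,0],"jaw":1}]'
```

```text
t: 2.2
ee_pos: [397.1, 89.9, 200.4]
orientation: [0.652, 3.072, 0.001]
ft_force: [0.3, 1.0, 0.7]
width: 88.0
grasp_force: 0.0
```

```bash
python3 -m creep '[{"translation":[-289,-339,0],"angular":[0,0,0],"jaw":1},{"translation":[-289,-339,0],"angular":[0,0,0],"jaw":1},{"translation":[-289,-339,0],"angular":[0,0,0],"jaw":1},{"translation":[-289,-339,0],"angular":[0,0,0],"jaw":1},{"translation":[-289,-339,50],"angular":[0,0,0],"jaw":1},{"translation":[-289,-339,50],"angular":[0,0,0],"jaw":1},{"translation":[-289,-339,50],"angular":[0,0,0],"jaw":1},{"translation":[-289,-339,50],"angular":[0,0,0],"jaw":1}]'; cat >> h.py <<'E'
def look(name,labels,zs):
    info=ctrl.camera_info("wrist"); im=ctrl.get_image("wrist"); cv2.imwrite(f"pics/{name}.png",im[...,::-1])
    o=ctrl.get_obs(); print("t",o["t"],"tcp",o["ee_pos"].round(1),"rv",o["orientation"].round(3),"q",o["qpos"].round(2))
    for l,z in zip(labels,zs):
        for d in ctrl.look_for("wrist",l)[:2]:
            r=d["rect"]; p=ray("wrist",((r[0]+r[2])/2,(r[1]+r[3])/2),z,info)
            print(l,np.round(r),round(d["score"],2),p.round(1),"tool",totool(p).round(1))
    return im,info
E
python3 - <<'E'
from h import *
look("w1",["thick_collar_center","thin_collar_center"],[13,10])
E
```

```text
t: 3.2
ee_pos: [522.8, -338.6, 148.7]
orientation: [-0.657, -3.072, 0.0]
ft_force: [-1.7, 0.9, 1.3]
width: 87.7
grasp_force: 0.0
t 3.25 tcp [ 522.9 -338.3  148.7] rv [-0.657 -3.072  0.   ] q [-0.59  0.48  1.67 -0.    0.99 -1.74]
thick_collar_center [257. 159. 314. 221.] 0.73 [ 522.2 -331.6   13. ] tool [  2.    4.2 136.2]
thin_collar_center [249.   1. 302.  59.] 0.83 [ 388.4 -281.8   10. ] tool [143.8  -6.  139.8]
```

View pics/w1.png

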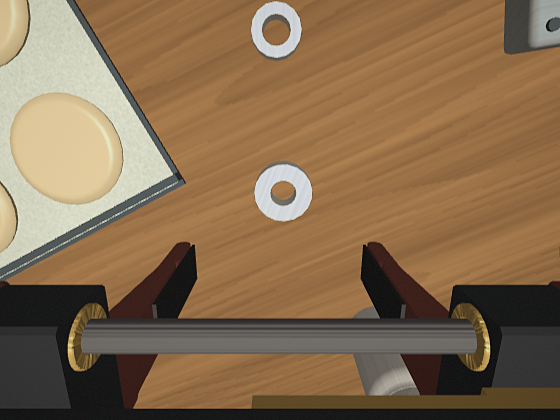

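The picture shows the thick collar's top face at about (283,191) and the thin one's at (275,30), with the fingers either side of column 279. I'll compute the shifts from the top-face centres.

```bash
python3 - <<'E'
from h import *
i=ctrl.camera_info("wrist")
for px,z in [((283.5,191),26),((283.5,190),13),((275.5,29.5),20)]:
    p=ray("wrist",px,z,i); print(p.round(1),totool(p).round(1))
print(proj(ctrl.get_obs()["ee_pos"],i))
E
```

```text
[ 519.4 -329.3   26. ] [  4.8   4.  123.6]
[ 521.2 -329.9   13. ] [  2.9   4.2 136.6]
[ 389. -279.   20.] [144.4  -3.1 129.8]
[279.88301428 245.07569489]
```

```bash
python3 -m creep '[{"translation":[4.5,4,45],"angular":[0,0,0],"jaw":1},{"translation":[4.5,4,95],"angular":[0,0,0],"jaw":1},{"translation":[4.5,4,135],"angular":[0,0,0],"jaw":1},{"translation":[4.5,4,144],"angular":[0,0,0],"jaw":1},{"translation":[4.5,4,144],"angular":[0,0,0],"jaw":0.5},{"translation":[4.5,4,144],"angular":[0,0,0],"jaw":0.5},{"translation":[4.5,4,144],"angular":[0,0,0],"jaw":0.5},{"translation":[4.5,4,144],"angular":[0,0,0],"jaw":0.5}]'
```

```text
t: 4.35
ee_pos: [520.7, -330.4, 6.9]
orientation: [0.653, 3.072, -0.001]
ft_force: [0.4, 0.5, 0.7]
width: 51.5
grasp_force: 0.0
```

```bash
python3 - <<'E'
from h import *
print(ctrl.get_obs()["width"])
look("w2",["thick_collar_center"],[20])
print(ctrl.get_obs()["width"], ctrl.get_obs()["grasp_force"])
E
```

```text
51.53937618794479
t 4.4 tcp [ 520.6 -330.3    6.7] rv [ 6.530e-01  3.072e+00 -1.000e-03] q [-0.58  0.67  1.74 -0.    0.73 -1.74]
thick_collar_center [228. 203. 324. 307.] 0.62 [ 520.5 -332.5   20. ] tool [ -0.9  -2.1 -13.5]
45.01257212573844 0.0
```

View pics/w2.png

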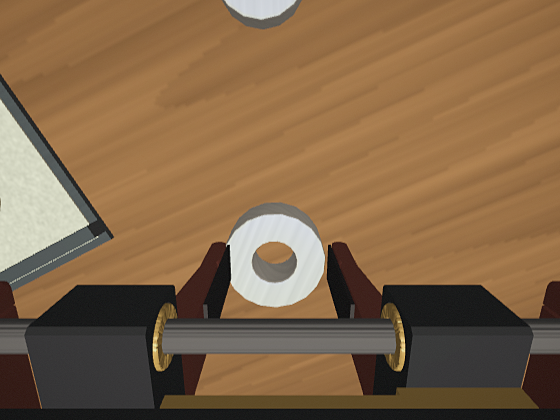

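The fingers straddle the thick collar, which is centred near (276,258). The 0.5 opening was simply too wide, and the fingers were still moving. I'll close further and see.

```bash
python3 -m creep '[{"translation":[0,0,2],"angular":[0,0,0],"jaw":0.4},{"translation":[0,0,2],"angular":[0,0,0],"jaw":0.3},{"translation":[0,0,2],"angular":[0,0,0],"jaw":0.3},{"translation":[0,0,2],"angular":[0,0,0],"jaw":0.3},{"translation":[0,0,2],"angular":[0,0,0],"jaw":0.3},{"translation":[0,0,2],"angular":[0,0,0],"jaw":0.3},{"translation":[0,0,2],"angular":[0,0,0],"jaw":0.3},{"translation":[0,0,2],"angular":[0,0,0],"jaw":0.3}]'
python3 - <<'E'
from h import *
look("w3",["thick_collar_center"],[26])
E
```

```text
t: 5.45
ee_pos: [520.3, -330.1, 4.0]
orientation: [0.653, 3.073, -0.0]
ft_force: [0.1, 0.4, 0.7]
width: 26.6
grasp_force: 0.0
t 5.5 tcp [ 520.3 -330.     4. ] rv [ 0.653  3.073 -0.   ] q [-0.58  0.68  1.74 -0.    0.72 -1.74]
thick_collar_center [227. 203. 323. 313.] 0.8 [ 517.7 -331.8   26. ] tool [  1.6  -2.7 -22. ]
```

View pics/w3.png

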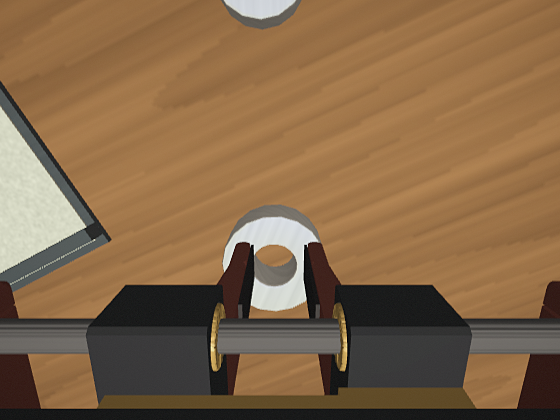

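The fingers are shut above the collar: the tips at about (250,245) and (305,245) cover the ring, and its bore is at (275,262). So the tips sit at least 22 mm higher than the reported TCP. The finger spacing in pixels also puts the offset at about 22 mm. I'll allow for that by opening and going 20 mm lower.

```bash
python3 -m creep '[{"translation":[0,-2,0],"angular":[0,0,0],"jaw":0.9},{"translation":[1,-2,0],"angular":[0,0,0],"jaw":0.9},{"translation":[1,-2,0],"angular":[0,0,0],"jaw":0.9},{"translation":[1,-2,0],"angular":[0,0,0],"jaw":0.9},{"translation":[1,-2,0],"angular":[0,0,0],"jaw":0.9},{"translation":[1,-2,7],"angular":[0,0,0],"jaw":0.9},{"translation":[1,-2,14],"angular":[0,0,0],"jaw":0.9},{"translation":[1,-2,20],"angular":[0,0,0],"jaw":0.9}]'
```

```text
t: 6.55
ee_pos: [518.3, -331.3, -16.8]
orientation: [-0.653, -3.072, -0.0]
ft_force: [0.5, 0.7, -0.6]
width: 79.0
grasp_force: 0.0
```

```bash
python3 -m creep '[{"translation":[0,0,0],"angular":[0,0,0],"jaw":0.5},{"translation":[0,0,0],"angular":[0,0,0],"jaw":0.5},{"translation":[0,0,0],"angular":[0,0,0],"jaw":0.5},{"translation":[0,0,0],"angular":[0,0,0],"jaw":0.5},{"translation":[0,0,0],"angular":[0,0,0],"jaw":0.5},{"translation":[0,0,0],"angular":[0,0,0],"jaw":0.5},{"translation":[0,0,-40],"angular":[0,0,0],"jaw":0.5},{"translation":[0,0,-100],"angular":[0,0,0],"jaw":0.5}]'
```

```text
t: 7.55
ee_pos: [516.9, -330.4, 83.0]
orientation: [-0.652, -3.068, -0.003]
ft_force: [0.7, -0.5, -2.1]
width: 56.4
grasp_force: 30.0
```

Gripped (56.4 mm, 30 N). Next I'll move to just short of the spindle and look.

```bash
python3 -m creep '[{"translation":[20,30,-42],"angular":[0,0,0],"jaw":0.5},{"translation":[130,248,-42],"angular":[0,0,0],"jaw":0.5},{"translation":[130,248,-42],"angular":[0,0,0],"jaw":0.5},{"translation":[130,248,-42],"angular":[0,0,0],"jaw":0.5},{"translation":[130,248,-42],"angular":[0,0,0],"jaw":0.5},{"translation":[130,248,-42],"angular":[0,0,0],"jaw":0.5},{"translation":[130,248,-42],"angular":[0,0,0],"jaw":0.5},{"translation":[130,248,-42],"angular":[0,0,0],"jaw":0.5}]'
python3 - <<'E'
from h import *
im,i=look("w4",["drive"],[40])
for n,p in [("seat",(445,-26,46)),("top",(445,-26,108))]: print(n,proj(p,i).round(1))
E
```

```text
t: 8.55
ee_pos: [500.8, -53.2, 126.0]
orientation: [0.655, 3.072, -0.0]
ft_force: [-0.2, -0.2, -1.3]
width: 56.0
grasp_force: 30.0
t 8.6 tcp [500.8 -53.3 125.9] rv [ 0.656  3.072 -0.   ] q [-0.13  0.35  1.95 -0.    0.84 -1.28]
drive [198.  46. 357. 216.] 0.6 [443.2 -29.3  40. ] tool [62.3 -1.7 85.9]
seat [282.1 131.5]
top [283.2 136.8]
```

View pics/w4.png

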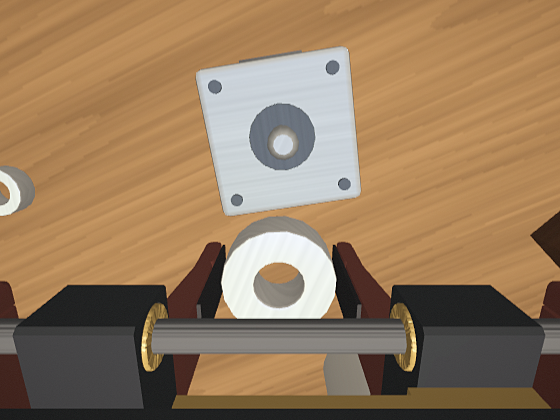

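The picture shows the flange at (282,137), the spindle tip at (284,145) and the held collar's bore at about (279,285). I'll fit these more exactly.

```bash
python3 - <<'E'
from h import *
im=cv2.imread("pics/w4.png"); g=cv2.cvtColor(im,cv2.COLOR_BGR2GRAY); i=ctrl.camera_info("wrist")
def fit(x0,y0,x1,y1,th,inv=False):
    m=(g[y0:y1,x0:x1]>th).astype(np.uint8)*255
    if inv:m=255-m
    cs,_=cv2.findContours(m,cv2.RETR_CCOMP,cv2.CHAIN_APPROX_NONE)
    for c in sorted(cs,key=len,reverse=True)[:4]:
        if len(c)>20:
            e=cv2.fitEllipse(c); print(th,np.round([e[0][0]+x0,e[0][1]+y0,*e[1],e[2]],1))
print(g[280,215:345:5],g[225:320:5,279]); print(g[145,262:306:3])
print("collar"); fit(215,215,345,317,215)
print("flange"); fit(235,90,330,185,150,True)
print("sp"); fit(268,128,302,162,190)
for px,z in [((282.3,136.5),46),((284,145),108),((279,285),169)]: p=ray("wrist",px,z,i);print(p.round(1),totool(p).round(1))
E
```

```text
[ 28  22 239 242 241 241 243 241 127 135 140 140 135 141 138 136 123 120
 245 244 241 239 243 242 255  29] [136 142 247 243 242 240 242 247 139 141 140 139 133 128 136 133 132 241
 241]
[111 113 110 145 214 213 214 209 210 211 213 148 112 114 113]
collar
215 [278.4 277.5  88.4 117.2  89.7]
215 [278.4 284.7  47.3  52.6  88.3]
flange
150 [281.7 136.3  64.8  65.8   3.5]
150 [283.3 142.7  24.4  25.4   7.7]
sp
190 [282.7 144.3  18.9  19.4   6.7]
[448.4 -27.4  46. ] [58.3  2.3 79.9]
[449.5 -27.5 108. ] [57.3  2.6 17.9]
[503. -55. 169.] [ -2.8  -0.6 -43.1]
```

```bash
python3 -m creep '[{"translation":[40,2,0],"angular":[0,0,0],"jaw":0.5},{"translation":[61,2.7,0],"angular":[0,0,0],"jaw":0.5},{"translation":[61,2.7,10],"angular":[0,0,0],"jaw":0.5},{"translation":[61,2.7,28],"angular":[0,0,0],"jaw":0.5},{"translation":[61,2.7,34],"angular":[0,0,0],"jaw":0.5},{"translation":[61,2.7,39],"angular":[0,0,0],"jaw":0.5},{"translation":[61,2.7,44],"angular":[0,0,0],"jaw":0.5},{"translation":[61,2.7,48],"angular":[0,0,0],"jaw":0.5}]'; python3 - <<'E'
from h import *
o=ctrl.get_obs(); print(o["moment"].round(2))
E
```

```text
t: 9.65
ee_pos: [446.2, -24.8, 77.8]
orientation: [0.653, 3.073, 0.0]
ft_force: [0.4, -0.3, -1.2]
width: 55.9
grasp_force: 30.0
[ 0.02 -0.03 -0.06]
```

```bash
python3 -m creep '[{"translation":[0,0,10],"angular":[0,0,0],"jaw":0.5},{"translation":[0,0,22],"angular":[0,0,0],"jaw":0.5},{"translation":[0,0,34],"angular":[0,0,0],"jaw":0.5},{"translation":[0,0,41],"angular":[0,0,0],"jaw":0.5},{"translation":[0,0,45],"angular":[0,0,0],"jaw":0.5},{"translation":[0,0,47],"angular":[0,0,0],"jaw":0.5},{"translation":[0,0,48],"angular":[0,0,0],"jaw":0.5},{"translation":[0,0,49],"angular":[0,0,0],"jaw":0.5}]'; python3 - <<'E'
from h import *
o=ctrl.get_obs(); print(o["moment"].round(2))
E
```

```text
t: 10.65
ee_pos: [446.2, -24.8, 29.9]
orientation: [0.653, 3.073, 0.0]
ft_force: [-5.6, 0.4, 23.2]
width: 56.0
grasp_force: 30.0
[-0.04  0.96 -0.01]
```

Seated at the expected height with 23 N of contact. I'll release and go to the thin collar.

```bash
python3 -m creep '[{"translation":[0,0,-1],"angular":[0,0,0],"jaw":0.85},{"translation":[0,0,-1],"angular":[0,0,0],"jaw":0.85},{"translation":[0,0,-1],"angular":[0,0,0],"jaw":0.85},{"translation":[0,0,-40],"angular":[0,0,0],"jaw":0.85},{"translation":[0,0,-95],"angular":[0,0,0],"jaw":0.85},{"translation":[-10,-55,-105],"angular":[0,0,0],"jaw":0.85},{"translation":[-51,-255,-105],"angular":[0,0,0],"jaw":0.85},{"translation":[-51,-255,-105],"angular":[0,0,0],"jaw":0.85}]'
```

```text
t: 11.65
ee_pos: [405.7, -202.8, 134.5]
orientation: [0.651, 3.072, -0.001]
ft_force: [1.2, 0.7, 1.4]
width: 74.3
grasp_force: 0.0
```

```bash
python3 -m creep '[{"translation":[-16,-60,0],"angular":[0,0,0],"jaw":0.85},{"translation":[-16,-75.5,40],"angular":[0,0,0],"jaw":0.85},{"translation":[-16,-75.5,90],"angular":[0,0,0],"jaw":0.85},{"translation":[-16,-75.5,120],"angular":[0,0,0],"jaw":0.85},{"translation":[-16,-75.5,120],"angular":[0,0,0],"jaw":0.85},{"translation":[-16,-75.5,120],"angular":[0,0,0],"jaw":0.85},{"translation":[-16,-75.5,120],"angular":[0,0,0],"jaw":0.85},{"translation":[-16,-75.5,120],"angular":[0,0,0],"jaw":0.85}]'
python3 - <<'E'
from h import *
im,i=look("w5",["thin_collar_center"],[20])
g=cv2.cvtColor(im,cv2.COLOR_RGB2GRAY)
cs,_=cv2.findContours((g[190:340,200:360]>225).astype(np.uint8),cv2.RETR_CCOMP,cv2.CHAIN_APPROX_NONE)
for c in sorted(cs,key=len,reverse=True)[:3]:
    if len(c)>20:
        e=cv2.fitEllipse(c); px=(e[0][0]+200,e[0][1]+190); print(np.round([*px,*e[1]],1),totool(ray("wrist",px,20,i)).round(1))
E
```

```text
t: 12.65
ee_pos: [390.6, -277.1, 15.1]
orientation: [0.652, 3.071, -0.001]
ft_force: [0.3, 0.2, -0.6]
width: 74.7
grasp_force: 0.0
t 12.7 tcp [ 390.4 -277.    14.9] rv [ 6.520e-01  3.071e+00 -1.000e-03] q [-0.64  0.53  2.05  0.    0.56 -1.79]
thin_collar_center [235. 208. 310. 284.] 0.67 [ 387.5 -280.5   20. ] tool [ 1.  -4.4 -5.3]
[271.1 249.7  66.7  71.8] [-1.2 -5.2 -5.3]
[271.1 250.4  40.   43.1] [-1.6 -5.2 -5.3]
```

```bash
python3 -m creep '[{"translation":[-1,-4.5,12],"angular":[0,0,0],"jaw":0.85},{"translation":[-1,-4.5,24],"angular":[0,0,0],"jaw":0.85},{"translation":[-1,-4.5,32],"angular":[0,0,0],"jaw":0.85},{"translation":[-1,-4.5,32.5],"angular":[0,0,0],"jaw":0.4},{"translation":[-1,-4.5,32.5],"angular":[0,0,0],"jaw":0.35},{"translation":[-1,-4.5,32.5],"angular":[0,0,0],"jaw":0.35},{"translation":[-1,-4.5,32.5],"angular":[0,0,0],"jaw":0.35},{"translation":[-1,-4.5,32.5],"angular":[0,0,0],"jaw":0.35}]'
```

```text
t: 13.75
ee_pos: [389.1, -281.3, -18.2]
orientation: [0.653, 3.072, -0.0]
ft_force: [-0.0, 1.1, 2.6]
width: 42.7
grasp_force: 30.0
```

```bash
python3 -m creep '[{"translation":[0,0,-40],"angular":[0,0,0],"jaw":0.35},{"translation":[0,15,-100],"angular":[0,0,0],"jaw":0.35},{"translation":[-2,60,-144],"angular":[0,0,0],"jaw":0.35},{"translation":[-8,257,-144],"angular":[0,0,0],"jaw":0.35},{"translation":[-8,257,-144],"angular":[0,0,0],"jaw":0.35},{"translation":[-8,257,-144],"angular":[0,0,0],"jaw":0.35},{"translation":[-8,257,-144],"angular":[0,0,0],"jaw":0.35},{"translation":[-8,257,-144],"angular":[0,0,0],"jaw":0.35}]'
python3 - <<'E'
from h import *
im,i=look("w6",[],[])
g=cv2.cvtColor(im,cv2.COLOR_RGB2GRAY)
for y0,y1,th,z in [(200,318,215,ctrl.get_obs()["ee_pos"][2]+18.2+20),(80,190,200,72)]:
  cs,_=cv2.findContours((g[y0:y1,200:360]>th).astype(np.uint8),cv2.RETR_CCOMP,cv2.CHAIN_APPROX_NONE)
  for c in sorted(cs,key=len,reverse=True)[:4]:
    if len(c)>20:
        e=cv2.fitEllipse(c); px=(e[0][0]+200,e[0][1]+y0); print(np.round([*px,*e[1]],1),totool(ray("wrist",px,z,i)).round(1))
E
```

```text
t: 14.75
ee_pos: [500.4, -49.2, 125.3]
orientation: [-0.65, -3.073, 0.001]
ft_force: [-1.0, 0.0, -1.8]
width: 42.5
grasp_force: 30.0
t 14.8 tcp [500.  -50.  125.2] rv [-6.520e-01 -3.072e+00  1.000e-03] q [-0.12  0.35  1.95 -0.    0.84 -1.28]
[278.4 275.6  78.3  86.2] [ -0.4  -0.  -38.2]
[278.5 276.6  46.6  51.4] [ -1.    0.  -38.2]
[278.2 133.9 125.6 171.4] [61.7 -0.1 53.3]
[278.6 143.5  35.7  39.6] [55.1  0.1 53.3]
[277.1 147.7  18.5  18.9] [52.2 -0.9 53.3]
[210.3  89.   15.   16.7] [ 91.3 -46.   53.3]
```

View pics/w6.png

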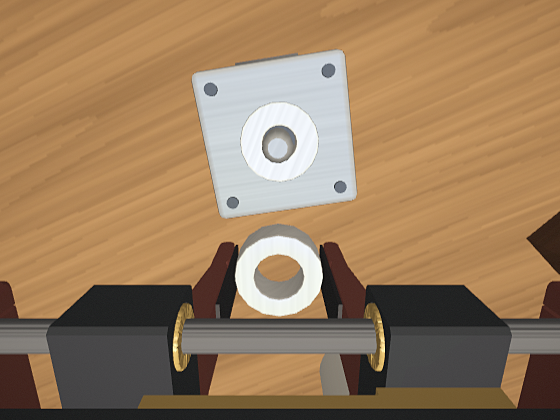

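The thick collar is seated, with its bore and the spindle at about (278,145). The thin collar's bore is at (278,277).

```bash
python3 -m creep '[{"translation":[40,-0.5,0],"angular":[0,0,0],"jaw":0.35},{"translation":[57,-0.8,0],"angular":[0,0,0],"jaw":0.35},{"translation":[57,-0.8,10],"angular":[0,0,0],"jaw":0.35},{"translation":[57,-0.8,28],"angular":[0,0,0],"jaw":0.35},{"translation":[57,-0.8,34],"angular":[0,0,0],"jaw":0.35},{"translation":[57,-0.8,39],"angular":[0,0,0],"jaw":0.35},{"translation":[57,-0.8,44],"angular":[0,0,0],"jaw":0.35},{"translation":[57,-0.8,50],"angular":[0,0,0],"jaw":0.35}]'
```

```text
t: 15.8
ee_pos: [448.8, -27.2, 75.4]
orientation: [0.653, 3.072, 0.0]
ft_force: [0.8, -0.2, -1.9]
width: 42.5
grasp_force: 30.0
```

```bash
python3 -m creep '[{"translation":[0,0,9],"angular":[0,0,0],"jaw":0.35},{"translation":[0,0,16],"angular":[0,0,0],"jaw":0.35},{"translation":[0,0,19],"angular":[0,0,0],"jaw":0.35},{"translation":[0,0,20.5],"angular":[0,0,0],"jaw":0.35},{"translation":[0,0,21.5],"angular":[0,0,0],"jaw":0.35},{"translation":[0,0,22],"angular":[0,0,0],"jaw":0.35},{"translation":[0,0,22.5],"angular":[0,0,0],"jaw":0.35},{"translation":[0,0,22.5],"angular":[0,0,0],"jaw":0.35}]'
```

```text
t: 16.8
ee_pos: [448.5, -27.2, 53.7]
orientation: [0.653, 3.073, 0.0]
ft_force: [-2.2, 0.3, 7.7]
width: 42.5
grasp_force: 30.0
```

Thin collar home. I'll release, lift and go toward the key.

```bash
python3 -m creep '[{"translation":[0,0,-0.5],"angular":[0,0,0],"jaw":0.75},{"translation":[0,0,-0.5],"angular":[0,0,0],"jaw":0.75},{"translation":[0,0,-1],"angular":[0,0,0],"jaw":0.75},{"translation":[0,0,-40],"angular":[0,0,0],"jaw":0.75},{"translation":[0,0,-95],"angular":[0,0,0],"jaw":0.75},{"translation":[-25,50,-105],"angular":[0,0,0],"jaw":0.75},{"translation":[-150,280,-105],"angular":[0,0,0],"jaw":0.75},{"translation":[-150,280,-105],"angular":[0,0,0],"jaw":0.75}]'
```

```text
t: 17.8
ee_pos: [592.2, 85.6, 158.5]
orientation: [0.653, 3.072, 0.0]
ft_force: [0.6, -1.0, -0.2]
width: 65.5
grasp_force: 0.0
```

```bash
python3 -m creep '[{"translation":[-75,135,0],"angular":[0,0,0],"jaw":0.75},{"translation":[-75,135,0],"angular":[0,0,0],"jaw":0.75},{"translation":[-75,135,0],"angular":[0,0,0],"jaw":0.75},{"translation":[-75,135,0],"angular":[0,0,0],"jaw":0.75},{"translation":[-75,135,0],"angular":[0,0,0],"jaw":0.75},{"translation":[-75,135,0],"angular":[0,0,0],"jaw":0.75},{"translation":[-75,135,0],"angular":[0,0,0],"jaw":0.75},{"translation":[-75,135,0],"angular":[0,0,0],"jaw":0.75}]'
python3 - <<'E'
from h import *
im,i=look("w7",["key_grip","key_block"],[78,45])
E
```

```text
t: 18.8
ee_pos: [714.0, 176.8, 158.4]
orientation: [0.654, 3.073, 0.0]
ft_force: [-0.2, -0.1, -0.2]
width: 66.0
grasp_force: 0.0
t 18.85 tcp [714.  176.9 158.3] rv [0.654 3.073 0.   ] q [ 0.23  0.63  1.39 -0.    1.13 -0.92]
key_grip [248. 116. 286. 153.] 0.93 [655.4 192.5  78. ] tool [59.9 -9.8 80.2]
key_block [227.  81. 315. 172.] 0.97 [652.  196.6  45. ] tool [ 64.6  -7.4 113.1]
```

View pics/w7.png

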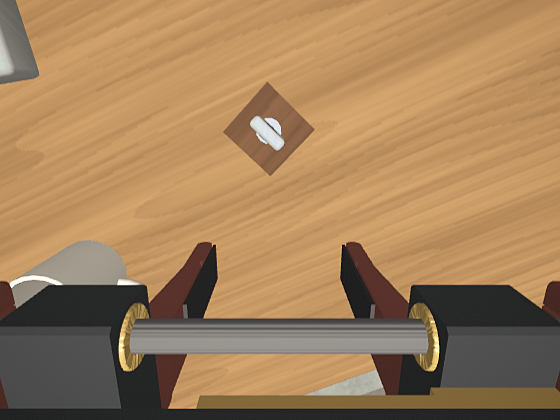

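The key bow is at (267,133), running diagonally from upper left to lower right, on a block with corners (268,82), (314,129), (271,175) and (223,131).

```bash
python3 - <<'E'
from h import *
im=cv2.imread("pics/w7.png"); i=ctrl.camera_info("wrist"); o=ctrl.get_obs(); r=R.from_rotvec(o["orientation"])
T=lambda px,z:r.inv().apply(ray("wrist",px,z,i)-o["ee_pos"])
c=[T(p,50) for p in [(268,82),(314,129),(271,175),(223,131)]]
for k in range(4): d=c[(k+1)%4]-c[k]; print(np.linalg.norm(d).round(1),np.degrees(np.arctan2(d[1],d[0])).round(1))
print("block c",np.mean(c,0).round(1))
g=im[105:165,235:305].min(2); 
for th in (190,215,225,235):
    m=(g>th).astype(np.uint8); cs,_=cv2.findContours(m,cv2.RETR_EXTERNAL,cv2.CHAIN_APPROX_NONE); q=max(cs,key=cv2.contourArea)
    a=cv2.minAreaRect(q); b=cv2.boxPoints(a)+[235,105]; print(th,np.round(a[0],1)+[235,105],np.round(a[1],1)); 
    e=sorted([(np.linalg.norm(b[k]-b[(k+1)%4]),k) for k in range(4)])[-1][1]; d=T(b[(e+1)%4],94)-T(b[e],94); print("ang",np.degrees(np.arctan2(d[1],d[0])).round(1),"c",T(np.array(a[0])+[235,105],94).round(1))
cv2.imwrite("pics/kc.png",cv2.resize(im[95:175,220:320],None,fx=5,fy=5,interpolation=cv2.INTER_CUBIC))
E
```

```text
54.4 134.1
54.4 -137.0
56.0 -47.0
55.4 44.7
block c [ 61.9  -8.8 108.1]
190 [266.9 132.7] [39.1 11.7]
ang 132.0 c [62.1 -9.2 64.1]
215 [267.2 132.2] [37.5  8.5]
ang 134.5 c [62.4 -8.9 64.1]
225 [269.  121.5] [5. 6.]
ang -89.9 c [70.  -7.6 64.1]
235 [266. 119.] [0. 0.]
ang 0.0 c [71.7 -9.7 64.1]
```

View pics/kc.png

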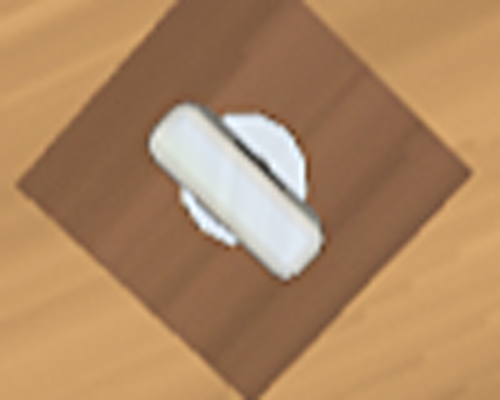

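```bash
python3 -m creep '[{"translation":[30,-5,0],"angular":[0,0,-0.18],"jaw":0.5},{"translation":[62,-9,20],"angular":[0,0,-0.36],"jaw":0.5},{"translation":[62,-9,40],"angular":[0,0,-0.54],"jaw":0.5},{"translation":[62,-9,55],"angular":[0,0,-0.7],"jaw":0.5},{"translation":[62,-9,66],"angular":[0,0,-0.8],"jaw":0.5},{"translation":[62,-9,66],"angular":[0,0,-0.8],"jaw":0.5},{"translation":[62,-9,66],"angular":[0,0,-0.8],"jaw":0.5},{"translation":[62,-9,66],"angular":[0,0,-0.8],"jaw":0.5}]'
python3 - <<'E'
from h import *
im,i=look("w8",["key_grip"],[90])
o=ctrl.get_obs(); r=R.from_rotvec(o["orientation"])
T=lambda px,z:r.inv().apply(ray("wrist",px,z,i)-o["ee_pos"])
x0,y0=220,180
g=im[y0:330,x0:340].min(2)
for th in (190,205,215,225):
    cs,_=cv2.findContours((g>th).astype(np.uint8),cv2.RETR_EXTERNAL,cv2.CHAIN_APPROX_NONE); q=max(cs,key=cv2.contourArea)
    a=cv2.minAreaRect(q); p=np.array(a[0])+[x0,y0]; b=cv2.boxPoints(a)+[x0,y0]
    e=max(range(4),key=lambda k:np.linalg.norm(b[k]-b[(k+1)%4])); d=T(b[(e+1)%4],94)-T(b[e],94)
    print(th,p.round(1),np.round(a[1],1),"ang",np.degrees(np.arctan2(d[1],d[0])).round(1),"c",T(p,94).round(1))
cv2.imwrite("pics/w8c.png",cv2.resize(im[170:330,200:360,::-1],None,fx=3,fy=3))
E
```

```text
t: 19.95
ee_pos: [654.3, 194.3, 92.7]
orientation: [-0.593, 3.084, 0.0]
ft_force: [0.4, -0.3, 0.4]
width: 44.1
grasp_force: 0.0
t 20.0 tcp [654.2 194.3  92.7] rv [-0.594  3.084  0.   ] q [ 0.27  0.63  1.56 -0.    0.95 -1.68]
key_grip [262. 209. 294. 266.] 0.63 [650.5 191.8  90. ] tool [ 4.3 -1.   2.6]
key_grip [409.   0. 557.  92.] 0.28 [514.1 251.   90. ] tool [109.  104.6   2.4]
190 [278. 244.] [44. 14.] ang 179.8 c [ 1.6 -0.9 -1.4]
205 [278.  244.5] [43. 14.] ang 179.8 c [ 1.3 -0.9 -1.4]
215 [279. 244.] [42. 12.] ang 179.8 c [ 1.6 -0.3 -1.4]
225 [278.5 244.5] [ 9. 41.] ang 0.3 c [ 1.3 -0.6 -1.4]
```

View pics/w8c.png

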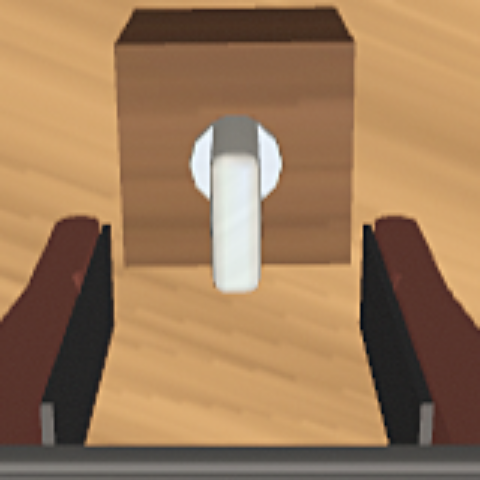

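The crop shows the bow upright and centred between the fingers, at about (236,220). I'll descend and grip.

```bash
python3 -m creep '[{"translation":[1.5,-0.5,20],"angular":[0,0,0],"jaw":0.4},{"translation":[1.5,-0.5,40],"angular":[0,0,0],"jaw":0.4},{"translation":[1.5,-0.5,48.5],"angular":[0,0,0],"jaw":0.3},{"translation":[1.5,-0.5,48.5],"angular":[0,0,0],"jaw":0},{"translation":[1.5,-0.5,48.5],"angular":[0,0,0],"jaw":0},{"translation":[1.5,-0.5,48.5],"angular":[0,0,0],"jaw":0},{"translation":[1.5,-0.5,48.5],"angular":[0,0,0],"jaw":0},{"translation":[1.5,-0.5,48.5],"angular":[0,0,0],"jaw":0}]'; python3 - <<'E'
from h import *
print(ctrl.get_obs()["moment"].round(2), ctrl.get_obs()["ee_pos"])
E
```

```text
t: 21.05
ee_pos: [652.7, 193.3, 43.8]
orientation: [-0.595, 3.084, 0.0]
ft_force: [-0.0, -0.3, -0.9]
width: 9.7
grasp_force: 30.0
[0.05 0.04 0.04] [652.74923218 193.28031956  43.78504674]
```

```bash
python3 -m creep '[{"translation":[0,0,-25],"angular":[0,0,0],"jaw":0},{"translation":[0,0,-60],"angular":[0,0,0],"jaw":0},{"translation":[20,30,-75],"angular":[0,0,0],"jaw":0},{"translation":[95,160,-75],"angular":[0,0,0],"jaw":0},{"translation":[95,160,-75],"angular":[0,0,0],"jaw":0},{"translation":[95,160,-75],"angular":[0,0,0],"jaw":0},{"translation":[95,160,-75],"angular":[0,0,0],"jaw":0},{"translation":[95,160,-75],"angular":[0,0,0],"jaw":0}]'
python3 - <<'E'
from h import *
im,i=look("w9",["keyway","switch_box"],[51,50])
print(ctrl.get_obs()["width"])
p=proj((450,286,51),i).astype(int); print(p)
E
```

```text
t: 22.05
ee_pos: [505.7, 306.2, 118.7]
orientation: [-0.595, 3.084, 0.0]
ft_force: [1.5, 0.1, 0.7]
width: 10.1
grasp_force: 30.0
t 22.1 tcp [505.9 305.9 118.6] rv [-0.594  3.084  0.   ] q [ 0.52  0.48  1.76 -0.    0.9  -1.43]
keyway [258. 117. 299. 159.] 0.79 [451.6 284.2  51. ] tool [58.5  0.1 67.5]
switch_box [193.  46. 362. 218.] 0.9 [448.  281.4  50. ] tool [62.8 -1.1 68.4]
9.869123484628357
[281 136]
```

View pics/w9.png

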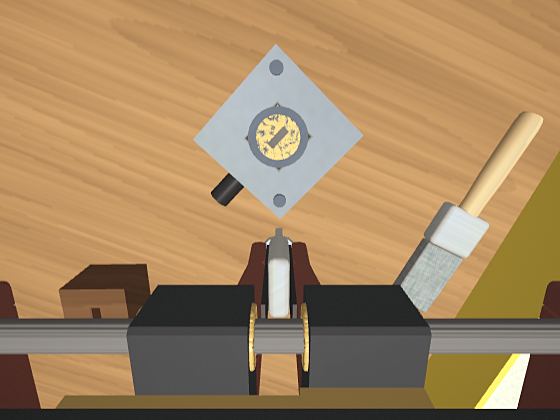

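The picture (my tenth and last) shows the keyway disc at (278,137) with its slot running from lower left (268,147) to upper right (289,126). The box corners are (276,44), (362,135), (278,218) and (194,138). The key is held straight, its bow at (279,285). From here I'll measure by numbers only.

```bash
python3 - <<'E'
from h import *
im=cv2.imread("pics/w9.png"); i=ctrl.camera_info("wrist"); o=ctrl.get_obs(); r=R.from_rotvec(o["orientation"])
T=lambda px,z:r.inv().apply(ray("wrist",px,z,i)-o["ee_pos"])
c=[T(p,50) for p in [(276,44),(362,135),(278,218),(194,138)]]
for k in range(4): d=c[(k+1)%4]-c[k]; print(np.linalg.norm(d).round(1),np.degrees(np.arctan2(d[1],d[0])).round(1))
print("box c",np.mean(c,0).round(1))
sub=im[95:180,235:322].astype(int); sat=sub[...,2]-sub[...,0]
m=(sat>60).astype(np.uint8)
yy,xx=np.mgrid[95:180,235:322]
m[(xx-278)**2+(yy-137)**2>34**2]=0
cs,_=cv2.findContours(m,cv2.RETR_EXTERNAL,cv2.CHAIN_APPROX_NONE); hull=cv2.convexHull(np.vstack([c for c in cs if len(c)>10])); e=cv2.fitEllipse(hull)
ctr=np.array(e[0])+[235,95]; print("disc",ctr.round(1),np.round(e[1],1),T(ctr,51).round(1))
for k in range(118,158,2): print(k,"".join("#" if m[k-95,x-235] else "." for x in range(255,302)))
g=((m==0)&((xx-ctr[0])**2+(yy-ctr[1])**2<20**2)).astype(np.uint8)
g=cv2.morphologyEx(g,cv2.MORPH_OPEN,np.ones((4,4),np.uint8))
n,l,st,ce=cv2.connectedComponentsWithStats(g); k=1+np.argmax(st[1:,4]); pts=np.argwhere(l==k)[:,::-1].astype(np.float32)
a=cv2.minAreaRect(pts); b=cv2.boxPoints(a)+[235,95]; e=max(range(4),key=lambda k:np.linalg.norm(b[k]-b[(k+1)%4])); d=T(b[(e+1)%4],51)-T(b[e],51)
print("slot",(np.array(a[0])+[235,95]).round(1),np.round(a[1],1),np.degrees(np.arctan2(d[1],d[0])).round(1),T(np.array(a[0])+[235,95],51).round(1))
# held bow
g=im[220:318,245:315].min(2)
for th in (190,210):
    cs,_=cv2.findContours((g>th).astype(np.uint8),cv2.RETR_EXTERNAL,cv2.CHAIN_APPROX_NONE); q=max(cs,key=cv2.contourArea); x,y,w,h=cv2.boundingRect(q); a=cv2.minAreaRect(q)
    print(x+245,y+220,w,h,np.round(a,1) if 0 else a)
    for py in (y+220,y+220+h/2,y+220+h): print(T((x+245+w/2,py),o["ee_pos"][2]+50.2).round(1))
E
```

```text
88.8 134.1
90.1 -135.9
88.6 -45.0
88.5 43.9
box c [59.3 -1.2 68.4]
disc [277.6 136.7] [43.9 45.6] [59.5 -1.1 67.4]
118 ..........###..........#########.###...........
120 ........#######.##.##..########..###...........
122 ......#..######################..#######.......
124 .....###...##############################......
126 ...##############...#########..###########.....
128 ...#############....######.....#############...
130 ..###..#.###############.........###....####...
132 .........######....####..........###....###.#..
134 ..#####...######...##..........#####..####.##..
136 .######.###########...........######.####.###..
138 .################...........#############..##..
140 ..#.########.##...........###############.###..
142 ..#.#####...............#.#########.....#####..
144 ....#########.........#.#######.############...
146 ...#.##########.....####.#####.#.##########....
148 .....###....#############..##.############.....
150 .....####....#############.##############......
152 .......##..#.##################....####........
154 ........###################.######.###.........
156 ...........#######################.............
slot [278.8 137.8] [ 8.1 24.2] 43.0 [58.6 -0.3 67.4]
269 260 20 57 ((33.5, 68.0), (56.0, 19.0), 90.0)
[ 13.9  -0.4 -50.2]
[ -0.1  -0.4 -50.2]
[-14.9  -0.4 -50.2]
272 262 16 54 ((34.5, 68.5), (53.0, 15.0), 90.0)
[ 13.    0.  -50.2]
[ -0.4   0.  -50.2]
[-14.3   0.  -50.2]
```

```bash
python3 -m creep '[{"translation":[20,-9,0],"angular":[0,0,0.18],"jaw":0},{"translation":[41.6,-18.1,0],"angular":[0,0,0.36],"jaw":0},{"translation":[41.6,-18.1,10],"angular":[0,0,0.54],"jaw":0},{"translation":[41.6,-18.1,20],"angular":[0,0,0.7],"jaw":0},{"translation":[41.6,-18.1,30],"angular":[0,0,0.771],"jaw":0},{"translation":[41.6,-18.1,30],"angular":[0,0,0.771],"jaw":0},{"translation":[41.6,-18.1,30],"angular":[0,0,0.771],"jaw":0},{"translation":[41.6,-18.1,30],"angular":[0,0,0.771],"jaw":0}]'
python3 - <<'E'
from h import *
im,i=look("w10",[],[])
o=ctrl.get_obs(); r=R.from_rotvec(o["orientation"]); e=o["ee_pos"]
P=lambda t:proj(e+r.apply(t),i).round(1)
print("tip",P([0,0,27.8]),P([2,0,27.8]),P([8,0,14]),"shoulder",P([11,0,-6]),"slot",P([25,0,e[2]-51]), "bow top",P([15,0,-50.2]))
c=P([25,0,e[2]-51]).astype(int)
sub=im[c[1]-40:c[1]+75,c[0]-36:c[0]+36].astype(int); sat=sub[...,0]-sub[...,2]
for k in range(0,115,2): print(c[1]-40+k,"".join("#" if s>60 else ("o" if v>170 else "." if v>90 else " ") for s,v in zip(sat[k],sub[k].min(1))))
print(c[0]-36)
E
```

```text
t: 23.2
ee_pos: [473.5, 274.1, 88.9]
orientation: [0.608, 3.082, 0.001]
ft_force: [-0.7, 1.8, -0.5]
width: 10.1
grasp_force: 30.0
t 23.25 tcp [473.4 274.2  88.9] rv [6.080e-01 3.082e+00 1.000e-03] q [ 0.5   0.47  1.88 -0.    0.8  -0.68]
tip [279.7 229.4] [279.7 226.6] [279.8 224.7] shoulder [280. 231.] slot [279.6 190. ] bow top [280.5 256.4]
150 oooooooooooooooooooooooooooooooooooooooooooooooooooooooooooooooooooooooo
152 oooooooooooooooooooooooooooooooooooooooooooooooooooooooooooooooooooooooo
154 oooooooooooooooooooooooooooooooooooooooooooooooooooooooooooooooooooooooo
156 oooooooooooooooooooooooooooooooooooooooooooooooooooooooooooooooooooooooo
158 ooooooooooooooooooooooooooooooooooo.oooooooooooooooooooooooooooooooooooo
160 oooooooooooooooooooooooooo.....................o.ooooooooooooooooooooooo
162 ooooooooooooooooooooo...............................oooooooooooooooooooo
164 ooooooooooooooooooo.....................................oooooooooooooooo
166 ooooooooo.......................................................oooooooo
168 oooooooooo.  ...........................#.................
[... 3014 characters left out ...]
ooo
248 oooooooo               .  ....................                  oooooooo
250 oooooooo                  ....................                  .ooooooo
252 .....oo                   ....................                  .###..#.
254 #######                   ....................                   #######
256 #######                  .....................                   #######
258 ######                   .....................                    ######
260 ######                   ....oooooooooooooo....                   ######
262 #####               #    ..oooooooooooooooooo..                   ######
264 #####                    .oooooooooooooooooooo.                    #####
243
```

The slot is centred at column ~279.5 (rows 180–203) and the blade tip at ~278.5. That gives a shift of +0.7 mm in y and about 24 mm in x.

```bash
python3 -m creep '[{"translation":[15,0.7,0],"angular":[0,0,0],"jaw":0},{"translation":[24.2,0.7,0],"angular":[0,0,0],"jaw":0},{"translation":[24.2,0.7,2],"angular":[0,0,0],"jaw":0},{"translation":[24.2,0.7,6],"angular":[0,0,0],"jaw":0},{"translation":[24.2,0.7,10],"angular":[0,0,0],"jaw":0},{"translation":[24.2,0.7,13],"angular":[0,0,0],"jaw":0},{"translation":[24.2,0.7,16],"angular":[0,0,0],"jaw":0},{"translation":[24.2,0.7,17],"angular":[0,0,0],"jaw":0}]'; python3 - <<'E'
from h import *
o=ctrl.get_obs(); print(o["moment"].round(2),R.from_rotvec(o["orientation"]).inv().apply(o["ft_force"]).round(1))
E
```

```text
t: 24.25
ee_pos: [450.9, 283.8, 71.2]
orientation: [-0.609, -3.082, 0.0]
ft_force: [-0.2, -0.6, -0.4]
width: 9.9
grasp_force: 30.0
[ 0.01 -0.01  0.01] [-0.  -0.6  0.4]
```

Free entry so far. I'll rock about y while pushing.

```bash
python3 -m creep '[{"translation":[0,0,2],"angular":[0,0.07,0],"jaw":0},{"translation":[0,0,4],"angular":[0,-0.08,0],"jaw":0},{"translation":[0,0,6],"angular":[0,0.08,0],"jaw":0},{"translation":[0,0,8],"angular":[0,-0.08,0],"jaw":0},{"translation":[0,0,10],"angular":[0,0.08,0],"jaw":0},{"translation":[0,0,12],"angular":[0,-0.08,0],"jaw":0},{"translation":[0,0,13],"angular":[0,0.08,0],"jaw":0},{"translation":[0,0,13],"angular":[0,0,0],"jaw":0}]'; cat >> h.py <<'E'
def ft():
    o=ctrl.get_obs(); r=R.from_rotvec(o["orientation"]).inv(); print("F tool",r.apply(o["ft_force"]).round(1),"M tool",r.apply(o["moment"]).round(2),"z",o["ee_pos"][2].round(1))
E
python3 -c "from h import *; ft()"
```

```text
t: 25.25
ee_pos: [452.5, 284.1, 58.6]
orientation: [-0.612, -3.08, -0.003]
ft_force: [-4.5, 2.9, 0.3]
width: 9.9
grasp_force: 30.0
F tool [ 5.3  0.9 -0.3] M tool [-0.27  1.29 -0.01] z 58.6
```

```bash
python3 -m creep '[{"translation":[0,0,1.5],"angular":[0,-0.08,0],"jaw":0},{"translation":[0,0,3.5],"angular":[0,0.08,0],"jaw":0},{"translation":[0,0,5.5],"angular":[0,-0.08,0],"jaw":0},{"translation":[0,0,7.5],"angular":[0,0.08,0],"jaw":0},{"translation":[0,0,9],"angular":[0,-0.06,0],"jaw":0},{"translation":[0,0,10],"angular":[0,0.06,0],"jaw":0},{"translation":[0,0,11],"angular":[0,0,0],"jaw":0},{"translation":[0,0,11],"angular":[0,0,0],"jaw":0}]'; python3 -c "from h import *; ft()"
```

```text
t: 26.25
ee_pos: [451.1, 284.0, 47.7]
orientation: [0.606, 3.082, 0.0]
ft_force: [1.7, -2.7, 0.1]
width: 10.0
grasp_force: 30.0
F tool [-2.6 -1.9 -0.1] M tool [ 0.34 -0.56  0.03] z 47.7
```

```bash
python3 -m creep '[{"translation":[0,0,1],"angular":[0,0.03,0],"jaw":0},{"translation":[0,0,2],"angular":[0,-0.03,0],"jaw":0},{"translation":[0,0,2.8],"angular":[0,0.02,0],"jaw":0},{"translation":[0,0,3.2],"angular":[0,-0.02,0],"jaw":0},{"translation":[0,0,3.6],"angular":[0,0,0],"jaw":0},{"translation":[0,0,4],"angular":[0,0,0],"jaw":0},{"translation":[0,0,4],"angular":[0,0,0],"jaw":0},{"translation":[0,0,4],"angular":[0,0,0],"jaw":0}]'; python3 -c "from h import *; ft()"
```

```text
t: 27.25
ee_pos: [451.8, 284.6, 45.0]
orientation: [0.608, 3.082, 0.003]
ft_force: [-2.4, -0.8, 13.1]
width: 9.9
grasp_force: 30.0
F tool [  2.   -1.6 -13.1] M tool [0.27 0.41 0.04] z 45.0
```

The shoulder is seated at z=45.0 (expected 44.8) with 13 N of push. Now I'll turn clockwise, which is +z about the tool.

```bash
python3 -m creep '[{"translation":[0,0,0],"angular":[0,0,0.17],"jaw":0},{"translation":[0,0,0],"angular":[0,0,0.34],"jaw":0},{"translation":[-0.1,0,0],"angular":[0,0,0.51],"jaw":0},{"translation":[-0.2,0,0],"angular":[0,0,0.68],"jaw":0},{"translation":[-0.2,-0.1,0],"angular":[0,0,0.85],"jaw":0},{"translation":[-0.3,-0.1,0],"angular":[0,0,1.02],"jaw":0},{"translation":[-0.4,-0.2,0],"angular":[0,0,1.19],"jaw":0},{"translation":[-0.5,-0.3,0],"angular":[0,0,1.36],"jaw":0}]'; python3 -c "from h import *; ft()"
```

```text
t: 28.25
ee_pos: [451.9, 284.0, 45.0]
orientation: [-2.416, -2.007, -0.002]
ft_force: [-3.7, -1.1, 13.2]
width: 10.0
grasp_force: 30.0
F tool [ -1.7  -3.4 -13.2] M tool [ 0.68 -0.22 -0.11] z 45.0
```

```bash
python3 -m creep '[{"translation":[0,0,0],"angular":[0,0,0.12],"jaw":0},{"translation":[0,0,0],"angular":[0,0,0.24],"jaw":0},{"translation":[0,0,0],"angular":[0,0,0.32],"jaw":0},{"translation":[0,0,0],"angular":[0,0,0.36],"jaw":0},{"translation":[0,0,0],"angular":[0,0,0.36],"jaw":0},{"translation":[0,0,0],"angular":[0,0,0.36],"jaw":0},{"translation":[0,0,0],"angular":[0,0,0.36],"jaw":0},{"translation":[0,0,0],"angular":[0,0,0.36],"jaw":0}]'; python3 - <<'E'
from h import *
ft(); o=ctrl.get_obs(); print(o["qpos"].round(3))
im,i=look("w11",[],[])
r0=R.from_rotvec([0.608,3.082,0.003]); print((r0.inv()*R.from_rotvec(o["orientation"])).as_rotvec().round(3))
# held bow: outline columns/rows in image
x0,y0=230,225; g=im[y0:318,x0:330].min(2)
cs,_=cv2.findContours((g>190).astype(np.uint8),cv2.RETR_EXTERNAL,cv2.CHAIN_APPROX_NONE); q=max(cs,key=cv2.contourArea); print(cv2.minAreaRect(q))
for f in ("w9","w10"):
    g=cv2.imread(f"pics/{f}.png")[y0:318,x0:330].min(2); cs,_=cv2.findContours((g>190).astype(np.uint8),cv2.RETR_EXTERNAL,cv2.CHAIN_APPROX_NONE); print(f,cv2.minAreaRect(max(cs,key=cv2.contourArea)))
sub=im[150:300:2,230:330]; sat=sub[...,0].astype(int)-sub[...,2]
for k in range(25,75): print(150+2*k,"".join("#" if s>60 else ("o" if v>170 else "." if v>90 else " ") for s,v in zip(sat[k],sub[k].min(1))))
E
```

```text
t: 29.25
ee_pos: [451.9, 284.0, 44.9]
orientation: [-2.732, -1.55, -0.002]
ft_force: [-2.4, -1.3, 13.9]
width: 9.9
grasp_force: 30.0
F tool [ -2.4  -1.4 -13.9] M tool [ 0.42 -0.53 -0.09] z 44.9
[5.380e-01 5.260e-01 1.922e+00 1.000e-03 6.930e-01 1.076e+00]
t 29.3 tcp [451.9 284.   44.9] rv [-2.732e+00 -1.550e+00 -2.000e-03] q [0.54 0.53 1.92 0.   0.69 1.08]
[ 0.00e+00 -1.00e-03  1.72e+00]
((47.5, 61.5), (61.0, 19.0), 90.0)
w9 ((48.5, 63.0), (56.0, 19.0), 90.0)
w10 ((48.5, 63.0), (56.0, 19.0), 90.0)
200 oooooooooooooooooooooooooooooooooooooooooooooooooooooooooooooooooooooooooooooooooooooooooooooooooooo
202 oooooooooooooooooooooooooooooooooooooooooooooooooooooooooooooooooooooooooooooooooooooooooooooooooooo
204 oooooooooooooooooooooooooooooooooooooooooooooooooooooooooooooooooooooooooooooooooooooooooooooooooooo
206 oooooooooooooooooooooooooooooooooooooooooooooooooooooooooooooooooooooooooooooooooooooooooooooooooooo
208 oooooooooooooooooooooooooooooooooooooooooooooooooooooooooooooooooooooooooooooooooooooooooooooooooooo
210 oooooooooooooooooooooooooooooooooooooooooooooooooooooooooooooooooooo
[... 3911 characters left out ...]
......
286                                       .oooooooooooooooooooo.                                        
288                                       .oooooooooooooooooooo.                                        
290                                       .oooooooooooooooooooo.                                        
292                                       .oooooooooooooooooooo                                         
294                                       .oooooooooooooooooooo                                         
296                                        oooooooooooooooooooo                                         
298                                        oooooooooooooooooooo
```

The turn is complete: the hand has turned 1.72 rad, the bow is still square in the fingers and the push holds. I'll make one numeric check that the collars stayed home, then hand in.

```bash
python3 - <<'E'
from h import *
im=ctrl.get_image("side"); i=ctrl.camera_info("side"); cv2.imwrite("pics/s2.png",im[...,::-1])
for z in (46,72,92,108): print(z,proj((448.5,-27.5,z),i).round(1))
for l in ("thin_collar_center","thick_collar_center"): print(l,[(np.round(d["rect"]),round(d["score"],2)) for d in ctrl.look_for("side",l)[:3]])
x,y=proj((448.5,-27.5,92),i).astype(int); g=im[y-14:y+42,x-26:x+26].min(2)
for k in range(0,56,2): print(y-14+k,"".join("%X"%(v//16) for v in g[k]))
print(x-26)
ft()
E
```

```text
46 [248.6 236.1]
72 [248.2 228.4]
92 [247.9 222.4]
108 [247.7 217.5]
thin_collar_center [(array([241., 223., 257., 236.]), 0.47)]
thick_collar_center []
208 4434434433344344444443444444444444444444444444444444
210 3444444433434443443444444444444444444444444444444444
212 4444444443343444444444444444444444444444444444444444
214 4444434433444444444444444444444444444444444444444444
216 4444444444333444444444445677754444444444444444444444
218 4444444433444444444456777899987887544444444444444444
220 444444444433444554569BB97777767ABBA75444344444444444
222 4344443333445688767ABCB865565557ACCA7444444444444444
224 44444444334579A86569BCB965556679BCCA8654444444444444
226 4444434334579AAA99999BCCBBBBBBBCCB98ABA9998876665554
228 444443344579AAAAABB977899AAAAA988667ABBAAAAAAA997667
230 44443344579AAAAA9ABB8766666666666679BB99AAAAAAA97668
232 4434434579AAAAAA989BBA877666667889BBA879AAAAAAAA9999
234 344434579AAAAAAA98679ABBABBBBBBBBA9766799AAAAAAAAAAA
236 44434579AAAAAAAA986666778889988776666679AAAAAAAAAAA9
238 4334579AAAAAAAAAA9766666666666666666678AAAAAAAAAAA98
240 344589AAAAAAAAAAA9865666666666666665689AAAAAAAAAA987
242 44689AAAAAAAAAAAAAA976555666665555689AAAAAAAAAAA9875
244 468998899AAAAAAAAAAAAA987776667889AAAAAAAAAAAAA98755
246 689976579AAAAAAAAAAAAAAAAAAAAAAAAAAAAAAAAAAAAA997644
248 89A999999AAAAAAAAAAAAAAAAAAAAAAAAAAAAAAAAAAAA9976544
250 7788899999999AAAAAAAAAAAAAAAAAAAAAAAA99889AA99865444
252 55556666677788889999999AAAAAAAAAAAAAA875679998654444
254 55555555555555566667778888899999A9AAA998999987544444
256 4555555555555555555555555666667778889999999875444444
258 4555555555555555555555555555555555566666676654444444
260 4444445555555555555555555555555555555555555544444444
262 3444444444444444455555555555555555555555555544444444
221
F tool [ -2.   -1.8 -13.8] M tool [ 0.4  -0.52 -0.07] z 44.9
```

```bash
python3 -c "
from workcell import ctrl
print(ctrl.close_job())"
```

```text
the job is handed in; nothing more can be done
None
```

I handed the job in at about 29 s: both collars are home with the thick one underneath, and the key is fully in, turned just over a quarter turn clockwise and still held; the disc angle was inferred from the hand's 1.72 rad turn rather than read directly.

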